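# Power the bench camera and show it the label of a glass sample plate

### The arm

A 6-joint arm with a two-finger parallel gripper is mounted at the origin on the work surface. World frame = base frame: x ahead of the robot, y to its left, z up, the work surface at z = 0. Lengths are in mm, angles in rad, forces in N, time in s.
With the tool pointing down it reaches from about 400 to 925 mm from the base axis. Payload 12.5 kg.
Tool frame: the origin (TCP) lies midway between the tips of the shut fingers; the grasp point (between the pads) lies 19 mm behind it; z points along the fingers, y is the line along which they close (so a half turn about z gives the same grasp; the last joint's range is limited). The gripper opens to 95 mm and grips with 3 to 60 N. Pads are 20 mm wide; open, the fingers measure 119 mm over their backs; the gripper's body (75 mm by 180 mm) begins 59 mm behind the grasp point.
Start: joints at [1.166, 0.491, 1.559, -0, 1.092, -0.106], TCP at [183.968, 597.333, 184.961] pointing down, gripper open.
Joint ranges: [-3.1, 3.1], [-0.84, 2.19], [0.05, 2.79], [-1.13, 4.28], [0.06, 2.93], [-2.69, 2.69]. Speed limits (rad/s): [2.22, 2.22, 2.79, 3.14, 3.14, 3.14].

### API

Orientations are given as [roll, pitch, yaw] about the fixed x, y, z axes, in that order (R = Rz(yaw) Ry(pitch) Rx(roll)).
In Python, from cell import * gives the robot as it stands.
- The arm moves only by the tool servo_tool, never from a script. Its argument "moves" is one flat list of numbers, 5 for each row, row after row: the shift along the world's x, y, z as a fraction of full scale, then the turn about the world's z as a fraction of full scale, then the opening, from 0 (shut) to 1 (fully open). A call has 1 to 12 rows; each row is the pose to reach, as a shift and turn from the pose commanded when the call began, turning the shorter way round; what a row does not reach only later rows make up. Full scale, the value 1, is 400 mm for a shift and 180 degrees for a turn. A row lasts 1/12 s, in which the tool goes at most 41.7 mm and 7.16 degrees, less where a joint would pass 70% of its speed; a pose out of reach is approached as far as the arm can. A call with a number of a shift or a turn outside -1 to 1 is refused whole. A call with a gripper value outside its range is refused whole. The fingers move at their own pace and stop on an object; the grip force is fixed at half the most. Time passes only in rows, so rows that repeat a pose let the fingers close. It gives the time, the measured TCP pose, the force, the opening and the grip force at its end, in the units of the state.
- state(): the state, without advancing time (a new reading comes with each control period).
- read_camera(name): name is "scene" or "top" or "wrist"; returns (picture, depth): 400x640x3 uint8, blue, green, red; 400x640 float32, mm along the optical axis (not along the pixel's ray), 0 where there is no reading.
- get_calibration(name): a dict with "K" (3x3 intrinsics, pixels), "k1" (the pictures are not rectified: a ray, as slopes to the right and down, at radius r is drawn at 1 + k1 r^2 times it, then the intrinsics apply), "R" (3x3) and "t" (3): a world point X has camera coordinates R X + t. Camera axes: x right, y down, z forward; pixel columns grow to the right and rows downward; lengths in mm; the calibration is good to about 2 mm. A picture is of the moment at which its call begins: read the wrist's pose just before it. get_calibration takes no time and is no camera call; for the wrist camera it gives the pose at the moment of the call.
- job_done(): hands the job in; it is judged then, once.
The state is a dict: "t": time; "joints": joint angles; "qvel": joint speeds; "tau": joint torques, N m; "eef_pos": TCP position; "tcp_rot": TCP orientation; "ft_force": force on the tool from outside, world axes, zero at the start; "moment": the same for the moment, N m; "opening": opening from 0.0 (shut) to 1.0 (fully open); "grip_force": force on a finger pad.
Only numpy, scipy, OpenCV 4.12 (cv2) and the standard library are available. Lean on these libraries where they do the work, as an engineer would, in place of code of your own. Each camera call takes 0.05 s, during which the arm holds its last target. There are 200 camera calls.

### The job

Press the lid of the bench camera's battery box shut until it snaps and stays shut by itself, then take the glass plate with the notched corner out of its stand and show its label to the camera: middle of the frosted end at the focus point 12 cm before the lens, the label face turned up and squarely to the lens. Finish while still holding the plate there, still and touching nothing else, and leave everything else where it is.

Things in the scene. Friction and masses are not known exactly. Their poses are not given: they have to be found in the camera images.
- battery_box: Fixed open grey plastic box 120 x 90 x 55 mm (x, y, z) on the bench, right of the middle as the robot sees it. Origin: centre of its underside; -x points to its front, where the catch is; z up. Its position varies; its yaw lies within about 0.4 rad of zero.
- lid (a joint): Grey lid of the battery box, 120 x 90 x 8 mm with a 12 mm thumb tab at its front, hinged on the box's far (+x) rim. 0 = shut, grows as it opens (rad, to 1.5); starts at 0.6 to 0.95. A weak spring (under 1 N at the front) holds it up; the last 0.1 rad goes past a snap catch, about 5 to 10 N at the front (never over 40 N). Past it the lid stays within 0.02 of 0; short of it, it springs up.
- lid_hinge (a point): Point on the lid's hinge line, at the middle of the box's width, 55.5 mm above the bench, level with the underside of the shut lid. Its axes turn with the lid: with the lid shut they are those of the box; the hinge line is y, and opening lifts the front.
- lid_press (a point): Point on the top face of the lid, midway in its width, 105 mm from the hinge towards the front and 15 mm short of the front edge (the tab reaches 12 mm farther): where to press. Moves with the lid.
- plate_stand: Fixed wooden block 110 x 80 x 22 mm (x, y, z) with two straight slots along its y, 10 mm wide and 14 mm deep, open at both ends, with centres at x = -32 and +32 mm. Left of the middle of the bench, at any yaw. Origin: centre of its underside.
- plate: Pale notched glass plate: 100 mm long (y), 50 high (z), 8 thick (x), 0.1 kg, on edge in either slot, top 58 mm above the bench. Square 12 mm notch in one corner: at the top, at the frosted end; facing the label side it is at your upper right. Origin: middle of the lower long edge, mid thickness; x out of the label face, y to the frosted end, z to the notched long edge.
- label (a point): Centre of the frosted 30 mm long label field, on the label face of the plate: 4 mm, 34 mm, 24 mm along the plate's x, y, z from its origin.
- plain_plate: A second pale glass plate, 100 x 8 x 50 mm, same axes, with no notch, standing in the other slot: stays there.
- camera_head: Fixed black camera head 50 x 70 x 48 mm, 40 mm round lens barrel 25 mm long, looking 40 degrees down towards the robot, on a post behind it. Origin: centre of the lens front, 297 mm above the bench; x backward and up along the optical axis (it looks along -x), y level, z up and towards the robot. A plate held square, label to lens, notched edge up, has the same axes.
- focus (a point): The camera's focus point in the air: 120 mm in front of the lens on its optical axis, 220 mm above the bench. Axes as for the head.
- screwdriver: Bystander: screwdriver lying near the front of the bench's middle.
- glue: Bystander: slim white glue bottle with a red cap, diameter 32 mm, 100 mm high. Origin at its foot.
- level: Bystander: yellow spirit level lying flat, 50 x 220 x 22 mm.
- jar: Bystander: red jar, diameter 72 mm, 70 mm high. Origin at its foot.
- wrench: Bystander: wrench lying at the near right.
Things that resemble listed ones, but are neither listed nor needed, are in the scene too. Of the things like the battery_box, leave any that is pink or red; of the rest the larger one is meant.

How it is judged (in metres and radians):
On the way, in this order (a step that is already met when the one before it is completed fails the run):
1. the lid is snapped shut and stays shut with the robot off it (value of joint lid below 0.03 rad and contact force between each of the arm, the fingers and battery_box below 0.1 N), for 0.2 s.
2. the notched plate is lifted clear of its stand, between the fingers (height (world z) of plate above 0.05 m and contact force between the fingers and plate above 1 N), for 0.2 s.
At the end, for the whole second after the job is handed in: Lid shut within 0.03 rad; label centre within 20 mm of the focus, label face up and square to the lens within 15 degrees; plate gripped, still (20 mm/s, 0.2 rad/s), over 100 mm up, not touching the camera; every bystander within 30 mm of its start (value of joint lid below 0.03 rad and distance between label and focus below 0.02 m and angle between the x axis of plate and the x axis of camera_head, either way round below 0.26 rad and angle between plate's own x axis and vertical below 1.25 rad and contact force between the fingers and plate above 1 N and contact force between plate and camera_head below 0.1 N and height (world z) of plate above 0.1 m and linear speed of plate below 0.02 m/s and angular speed of plate below 0.2 rad/s and distance of each of plain_plate, screwdriver, glue, level, jar, wrench from where it was at the start of the episode below 0.03 m); the arm keeps its last pose, push and grip.
It fails at once if a bystander is moved more than 30 mm (distance of any of plain_plate, screwdriver, glue, level, jar, wrench from where it was at the start of the episode above 0.03 m).
It fails at once if the lid is slammed or crushed with more than 40 N (contact force between any of the arm, the fingers and battery_box above 40 N).
It fails at once if the camera is bumped (contact force between any of the arm, the fingers, plate and camera_head above 5 N).
It also fails if it takes over 51 s, if anything falls off the work surface, if the arm or the gripper's body presses on something with over 40 N, if the wrist force passes 120 N, or if a joint passes its speed limit or range.

## Working session

There is one attempt and no reset: what is moved stays moved. The work goes in short steps, Python scripts to look and compute and a tool call to move; the robot and the scene stay as the last step left them, time stands still between calls to the robot, and variables do not carry over. Pictures are saved under pics/ and viewed, at most 10 in all, crops included, and the job is handed in when it is done.

Besides the shell and the picture viewer there is one more tool, called after "Call:" as name(argument=value, ...) on one line, values as JSON. servo_tool: Moves the arm, as the interface text tells. Its arguments: {"type":"object","properties":{"moves":{"type":"array"}},"required":["moves"]}

```bash
mkdir -p pics; ls; cat > h.py <<'E'
from cell import *
import numpy as np, cv2
def grab(n):
    c=get_calibration(n); im,d=read_camera(n); return {k:np.array(v,float) for k,v in c.items()},im,d
def rays(c,uv):
    uv=np.atleast_2d(np.array(uv,float)); D=np.array([0,0,0,0,0.])
    K=c["K"]; p=np.c_[(uv[:,0]-K[0,2])/K[0,0],(uv[:,1]-K[1,2])/K[1,1]]; q=p.copy()
    for _ in range(20): q=p/(1+c["k1"]*(q**2).sum(1,keepdims=True))
    return np.c_[q,np.ones(len(q))]
def plane(c,uv,z):
    r=rays(c,uv)@c["R"]; o=-c["R"].T@c["t"]; return o+r*((z-o[2])/r[:,2])[:,None]
def pts(c,uv,d):
    uv=np.atleast_2d(uv); r=rays(c,uv); X=r*np.array([d[int(round(v)),int(round(u))] for u,v in uv])[:,None]
    return (X-c["t"])@c["R"]
def proj(c,X):
    Y=np.atleast_2d(X)@c["R"].T+c["t"]; q=Y[:,:2]/Y[:,2:]; q=q*(1+c["k1"]*(q**2).sum(1,keepdims=True))
    return q@c["K"][:2,:2].T+c["K"][:2,2]
E
python3 - <<'E'
from h import *
s=state(); print({k:np.round(v,3).tolist() for k,v in s.items()})
for n in ("top","scene"):
    c,im,d=grab(n); cv2.imwrite(f"pics/{n}0.png",im); np.savez(f"{n}0.npz",im=im,d=d,**c)
    print(n,c["K"].round(1).tolist(),c["k1"],(-c["R"].T@c["t"]).round(), c["R"].round(2).tolist(),(d==0).mean())
E
```

```text
pics
{'t': 0.0, 'joints': [1.166, 0.492, 1.559, 0.0, 1.092, -0.106], 'qvel': [0.001, -0.0, -0.002, 0.001, 0.003, -0.001], 'tau': [-0.003, -61.265, -25.817, 0.069, 0.048, -0.0], 'eef_pos': [183.834, 597.065, 184.333], 'tcp_rot': [-3.14, -0.0, 2.843], 'ft_force': [-0.83, -0.184, -0.042], 'moment': [0.035, -0.02, -0.013], 'grip_force': 0.0, 'opening': 1.0}
top [[387.3, 0.0, 328.1], [0.0, 387.3, 201.9], [0.0, 0.0, 1.0]] -0.032207683897635446 [ 347.  -80. 1452.] [[-0.03, -1.0, -0.02], [-0.99, 0.03, -0.14], [0.14, 0.02, -0.99]] 0.00412109375
scene [[414.6, 0.0, 326.4], [0.0, 414.6, 202.6], [0.0, 0.0, 1.0]] 0.0005313392167131334 [1297. -157. 1581.] [[0.12, 0.99, -0.01], [0.86, -0.11, -0.49], [-0.49, 0.06, -0.87]] 0.00392578125
```

View pics/top0.png

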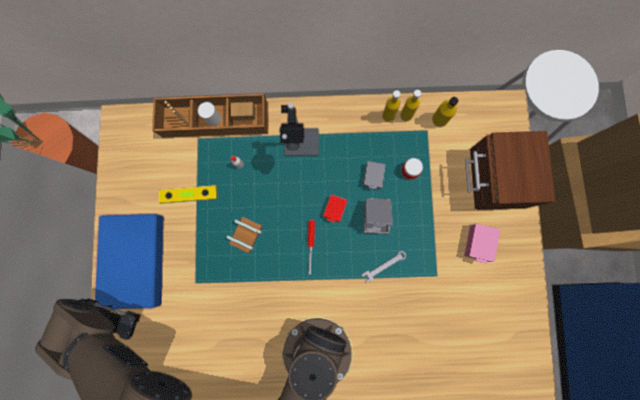

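View pics/scene0.png

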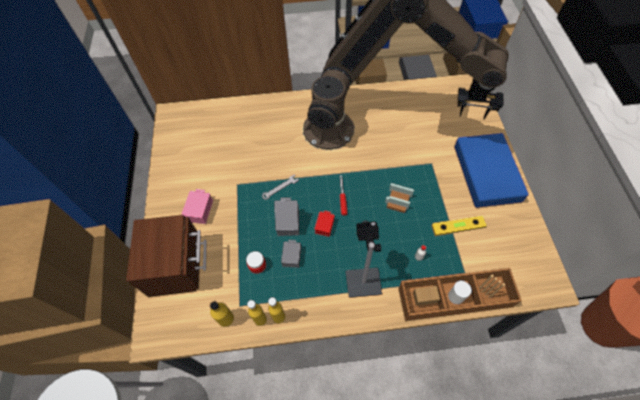

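The top picture shows the stand with both plates at about (244,235), the larger grey box at (378,216), the camera head at (291,132), and the driver, wrench, jar, glue and level around them. The scene picture shows the same: stand (399,197), box (286,215), camera head (368,231).

```bash
python3 - <<'E'
from h import *
z=np.load("top0.npz"); c={k:z[k] for k in("K","k1","R","t")}; im,d=z["im"],z["d"]
for n,u,v in [("stand",244,235),("box",378,210),("boxfront",378,228),("boxL",367,216),("boxR",390,216),("cam",291,132),("lens",291,142),("glue",237,161),("driver",311,235),("wrench",385,265),("level",187,194),("jar",413,168),("bench",340,260)]:
    print(n,pts(c,[(u,v)],d).round(0))
z=np.load("scene0.npz"); c={k:z[k] for k in("K","k1","R","t")}; d=z["d"]; im=z["im"]
for n,u,v in [("stand",399,203),("box",286,222),("cam",368,231),("bench",300,250)]: print(n,pts(c,[(u,v)],d).round(0))
# crops, merged
t=cv2.imread("pics/top0.png"); a=cv2.resize(t[180:290,215:325],(400,400),interpolation=3);b=cv2.resize(t[80:190,240:350],(400,400),interpolation=3)
e=cv2.imread("pics/scene0.png")
cc=cv2.resize(e[200:275,330:405],(400,300),interpolation=3)
cv2.imwrite("pics/crop1.png",np.hstack([a,b]))
s=get_calibration("wrist");R=np.array(s["R"]);print("wrist",(-R.T@np.array(s["t"])).round(),R.round(2).tolist(),np.array(s["K"]).round().tolist())
E
```

```text
stand [[432. 260.  21.]]
box [[ 500. -231.  100.]]
boxfront [[ 444. -239.    4.]]
boxL [[ 479. -190.  120.]]
boxR [[ 477. -270.  114.]]
cam [[711.  42. 354.]]
lens [[687.  45. 333.]]
glue [[701. 274.  73.]]
driver [[424.  10.  32.]]
wrench [[ 307. -258.    8.]]
level [[594. 480.  16.]]
jar [[ 654. -370.   66.]]
bench [[330. -93.   1.]]
stand [[468. 251.  24.]]
box [[ 526. -235.   81.]]
cam [[731.  44. 348.]]
bench [[ 625. -192.   10.]]
wrist [105. 622. 383.] [[0.3, 0.96, -0.0], [0.91, -0.28, 0.29], [0.28, -0.09, -0.96]] [[331.0, 0.0, 319.0], [0.0, 331.0, 195.0], [0.0, 0.0, 1.0]]
```

View pics/crop1.png

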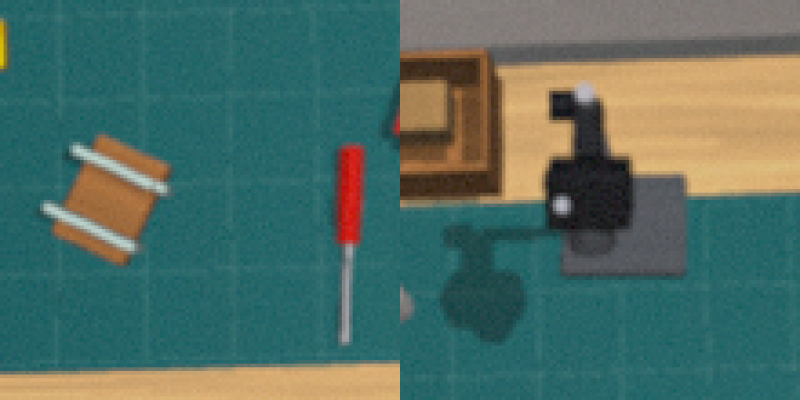

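The crops show the two pale plates running from upper left to lower right in the stand, and the camera head's lens pointing at the robot. No notch is visible at this resolution, so I'm going over for a close look.

Call:
servo_tool(moves=[0.6,-0.84,0.1,0,1,0.6,-0.84,0.1,0,1,0.6,-0.84,0.1,0,1,0.6,-0.84,0.1,0,1,0.6,-0.84,0.1,0,1,0.6,-0.84,0.1,0,1,0.6,-0.84,0.1,0,1,0.6,-0.84,0.1,0,1,0.6,-0.84,0.1,0,1,0.6,-0.84,0.1,0,1,0.6,-0.84,0.1,0,1,0.6,-0.84,0.1,0,1])

```text
t: 1.1
eef_pos: [424.9, 259.8, 224.9]
tcp_rot: [3.142, -0.0, 2.839]
ft_force: [0.1, -0.0, 0.0]
opening: 0.999
grip_force: 0.0
```

```bash
python3 - <<'E'
from h import *
print(state()["eef_pos"],state()["qvel"])
c,im,d=grab("wrist"); cv2.imwrite("pics/w1.png",im); np.savez("w1.npz",im=im,d=d,**c)
E
```

```text
[424.91855214 259.80224825 224.89953069] [ 0.05986505 -0.00012321  0.00914975  0.00575729  0.00089751  0.02070186]
```

View pics/w1.png

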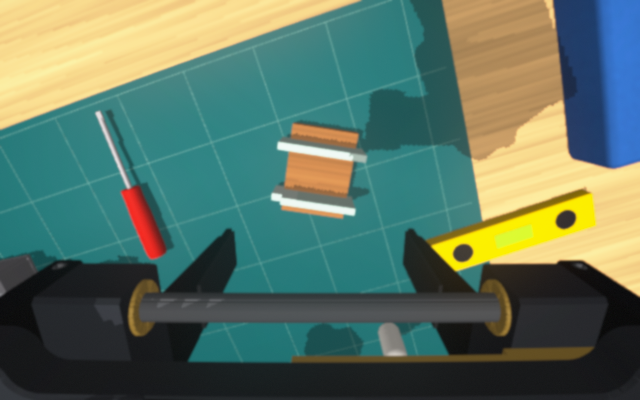

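Wrist picture: stand at about (320,170), with one plate at y≈150 (grey right end near (360,155)) and one at y≈203 (darker left end near (277,192)). I'm enlarging it to find the notch.

```bash
python3 - <<'E'
from h import *
z=np.load("w1.npz"); c={k:z[k] for k in("K","k1","R","t")}; im,d=z["im"],z["d"]
cv2.imwrite("pics/w1c.png",cv2.resize(im[115:225,262:382],(720,660)[:2] if 0 else (640,587),interpolation=cv2.INTER_CUBIC))
for u,v in [(320,175),(280,147),(320,150),(362,156),(276,193),(315,203),(352,210)]: print(u,v,pts(c,[(u,v)],d).round(1),plane(c,[(u,v)],58).round(1))
E
```

```text
320 175 [[438.2 256.9  22.7]] [[430.  259.4  58. ]]
280 147 [[386.4 226.5  57.5]] [[386.4 226.6  58. ]]
320 150 [[403.2 267.8  55.8]] [[402.8 267.9  58. ]]
362 156 [[423.3 310.6  57.9]] [[423.3 310.6  58. ]]
276 193 [[439.  201.1  42.5]] [[435.2 204.5  58. ]]
315 203 [[460.5 243.7  57.3]] [[460.2 243.8  58. ]]
352 210 [[481.7 282.6  57.4]] [[481.5 282.6  58. ]]
```

View pics/w1c.png

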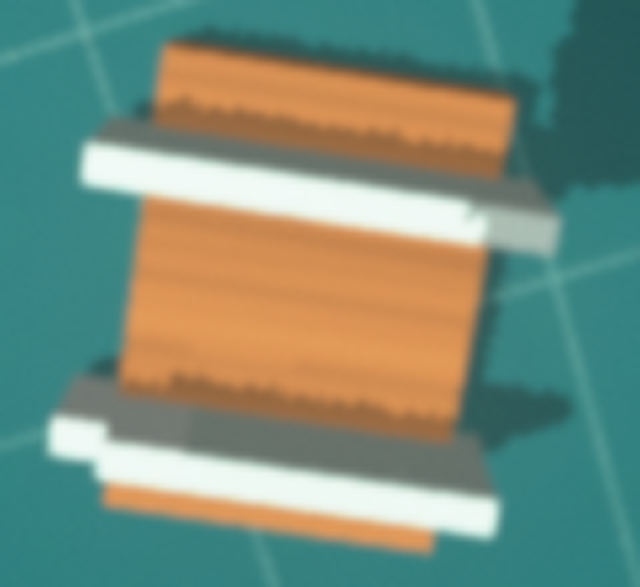

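The crop shows the notched plate is the far one (x≈460): the step is at its left end (≈(105,440) in the crop, low-y end). The frosted field is on the face toward the robot, which fits "notch at upper right". I'm going to the battery box first.

Call:
servo_tool(moves=[0,-1,0.05,0,0,0,-1,0.05,0,0,0,-1,0.05,0,0,0,-1,0.05,0,0,0,-1,0.05,0,0,0,-1,0.05,0,0,0,-1,0.05,0,0,0,-1,0.05,0,0,0,-1,0.05,0,0,0,-1,0.05,0,0,0,-1,0.05,0,0,0,-1,0.05,0,0])

```text
t: 2.15
eef_pos: [424.0, -138.3, 244.6]
tcp_rot: [3.141, -0.001, 2.842]
ft_force: [-0.8, -0.0, -0.2]
opening: 0.215
grip_force: 0.0
```

Call:
servo_tool(moves=[0.05,-0.25,0,0.1,0,0.05,-0.25,0,0.1,0,0.05,-0.25,0,0.1,0,0.05,-0.25,0,0.1,0,0.05,-0.25,0,0.1,0])

```text
t: 2.57
eef_pos: [444.3, -237.3, 244.3]
tcp_rot: [3.14, -0.001, -3.126]
ft_force: [-0.3, 2.0, 0.6]
opening: 0.005
grip_force: 0.0
```

```bash
python3 - <<'E'
from h import *
s=state();print(s["eef_pos"],s["tcp_rot"],s["joints"])
c,im,d=grab("wrist"); cv2.imwrite("pics/w2.png",im); np.savez("w2.npz",im=im,d=d,**c)
E
```

```text
[ 444.34474629 -237.30605417  244.34869899] [ 3.14034385e+00 -9.99370529e-04 -3.12613341e+00] [-6.21965421e-01  2.56740638e-01  1.76625422e+00  4.54169309e-04
  1.12014416e+00 -2.20841850e+00]
```

View pics/w2.png

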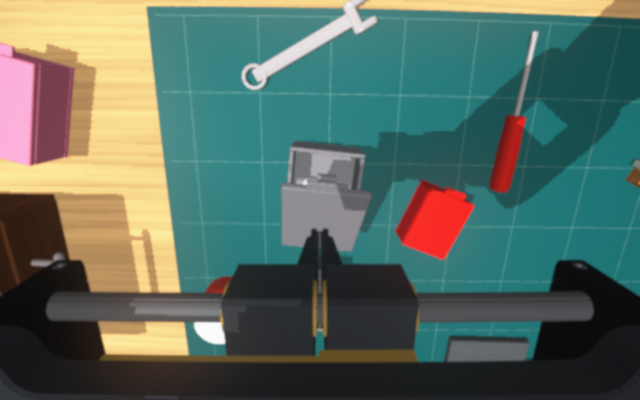

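Box: its open front rim is at rows 147–185 (columns 289–365). The lid quad has its front edge at (283,186)–(371,192) and its hinge side at (283,245)–(358,249). I'm measuring the lid plane from depth.

```bash
python3 - <<'E'
from h import *
z=np.load("w2.npz"); c={k:z[k] for k in("K","k1","R","t")}; im,d=z["im"],z["d"]
V,U=np.mgrid[140:256,275:380]; uv=np.c_[U.ravel(),V.ravel()]
P=pts(c,uv,d); ok=d[V,U].ravel()>0
b=im[uv[:,1],uv[:,0]].astype(int); ok&=(b.max(1)-b.min(1)<30)&(b.max(1)>60)
inl=ok&(uv[:,1]>200)&(uv[:,1]<240)&(uv[:,0]>292)&(uv[:,0]<305+50)
m=P[inl].mean(0); n=np.linalg.svd(P[inl]-m,full_matrices=False)[2][2]; n*=np.sign(n[2])
print("n",n.round(3),"angle",np.arccos(n[2]),"yaw",np.arctan2(-n[1],-n[0]) ,np.abs((P[inl]-m)@n).std())
lid=ok&(np.abs((P-m)@n)<4)&(uv[:,1]>180); L=P[lid]
mask=np.zeros(im.shape[:2],np.uint8); mask[uv[lid,1],uv[lid,0]]=255
r=cv2.minAreaRect(L[:,:2].astype(np.float32)); print(r, L.min(0).round(),L.max(0).round())
yaw=np.arctan2(-n[1],-n[0]); ex=np.array([np.cos(yaw),np.sin(yaw)]);ey=np.array([-ex[1],ex[0]])
for s,e in((-1,"n"),):
    a=L[:,:2]@ex; q=L[:,:2]@ey
    print("along x'",np.percentile(a,[.5,99.5]).round(1),"y'",np.percentile(q,[.5,99.5]).round(1),yaw)
    print("z vs a", [(k.round(),L[np.abs(a-k)<4][:,2].mean().round(1)) for k in np.linspace(a.min(),a.max(),6)])
rim=ok&(P[:,2]>48)&(P[:,2]<60)&(uv[:,1]<185)
Q=P[rim]; print("rim n",rim.sum(), np.percentile(Q[:,:2]@ex,[1,99]).round(1),np.percentile(Q[:,:2]@ey,[1,99]).round(1),Q[:,2].mean())
E
```

```text
n [ 0.88  -0.021  0.475] angle 1.0754219468320363 yaw 3.1171786811918647 6.182969129000322
((501.2271423339844, -219.5365447998047), (115.4925765991211, 49.37766647338867), 66.4114761352539) [ 486. -279.    1.] [ 547. -176.  111.]
along x' [-508.8 -491.5] y' [177.1 265.7] 3.1171786811918647
z vs a [(np.float64(-551.0), np.float64(0.7)), (np.float64(-539.0), np.float64(nan)), (np.float64(-527.0), np.float64(nan)), (np.float64(-515.0), np.float64(nan)), (np.float64(-503.0), np.float64(100.1)), (np.float64(-491.0), np.float64(107.6))]
rim n 626 [-470.  -427.7] [173.2 263.3] 53.656481498745116<stdin>:16: RuntimeWarning: Mean of empty slice.
  ret = ret.dtype.type(ret / rcount)
```

```bash
python3 - <<'E'
from h import *
z=np.load("w2.npz"); c={k:z[k] for k in("K","k1","R","t")}; im,d=z["im"],z["d"]
for u in (295,325,352):
    for v in range(140,256,6): print(u,v,im[v,u].tolist(),pts(c,[(u,v)],d).round(1)[0].tolist())
E
```

```text
295 140 [120, 119, 67] [420.2, -269.5, 1.0]
295 146 [98, 95, 93] [421.2, -266.2, 47.9]
295 152 [95, 92, 90] [432.7, -268.1, 22.3]
295 158 [97, 94, 92] [442.7, -269.0, 10.6]
295 164 [107, 103, 102] [452.1, -269.5, 4.0]
295 170 [112, 109, 108] [460.3, -269.5, 4.5]
295 176 [119, 115, 115] [468.5, -269.5, 5.0]
295 182 [128, 124, 124] [476.7, -269.5, 5.9]
295 188 [157, 153, 154] [449.3, -260.5, 133.4]
295 194 [148, 143, 144] [456.9, -260.9, 128.4]
295 200 [148, 142, 144] [465.3, -261.5, 121.8]
295 206 [148, 142, 144] [473.8, -261.9, 115.8]
295 212 [147, 142, 144] [482.9, -262.5, 109.1]
295 218 [147, 142, 144] [492.9, -263.1, 100.8]
295 224 [147, 142, 144] [502.6, -263.6, 94.6]
295 230 [146, 141, 144] [513.9, -264.3, 85.3]
295 236 [146, 141, 143] [525.2, -265.0, 77.0]
295 242 [146, 140, 143] [537.5, -265.7, 67.6]
295 248 [126, 126, 47] [578.2, -270.6, 1.2]
295 254 [125, 125, 45] [588.3, -270.7, 0.5]
325 140 [128, 128, 49] [419.6, -229.6, 2.0]
325 146 [75, 73, 69] [424.9, -229.8, 20.0]
325 152 [169, 164, 166] [427.0, -230.3, 53.7]
325 158 [178, 172, 175] [443.3, -229.1, 4.4]
325 164 [179, 1
[... 917 characters left out ...]
51.1, -192.5, 3.7]
352 170 [119, 115, 116] [459.3, -192.2, 4.3]
352 176 [109, 105, 107] [468.1, -191.6, 2.3]
352 182 [92, 90, 90] [476.2, -191.4, 3.8]
352 188 [78, 76, 76] [481.4, -192.3, 15.7]
352 194 [110, 106, 107] [454.9, -204.7, 132.3]
352 200 [102, 98, 99] [462.4, -204.0, 128.5]
352 206 [102, 98, 100] [471.0, -203.0, 121.7]
352 212 [145, 140, 144] [480.0, -201.9, 114.9]
352 218 [146, 141, 144] [489.3, -200.9, 108.3]
352 224 [147, 141, 145] [499.2, -199.8, 100.9]
352 230 [146, 141, 144] [509.7, -198.5, 93.0]
352 236 [144, 140, 143] [520.3, -197.4, 86.0]
352 242 [143, 139, 141] [531.4, -196.2, 78.7]
352 248 [132, 129, 114] [544.9, -194.5, 67.3]
352 254 [125, 124, 46] [587.1, -186.3, 0.7]
```

Call:
servo_tool(moves=[0.04,0.02,-0.08,0,0,0.04,0.02,-0.16,0,0,0.04,0.02,-0.22,0,0,0.04,0.02,-0.25,0,0,0.04,0.02,-0.27,0,0,0.035,0.02,-0.29,0,0,0.03,0.021,-0.31,0,0,0.024,0.022,-0.33,0,0,0.018,0.023,-0.35,0,0,0.012,0.024,-0.37,0,0,0.007,0.025,-0.39,0,0,0.003,0.026,-0.41,0,0])

```text
t: 3.62
eef_pos: [444.9, -228.3, 80.3]
tcp_rot: [-3.142, 0.0, -3.127]
ft_force: [-0.9, -0.4, 1.0]
opening: 0.003
grip_force: 0.3
```

Call:
servo_tool(moves=[0,0,-0.005,0,0,0,0,-0.01,0,0,0,0,-0.015,0,0,0,0,-0.02,0,0,0,0,-0.025,0,0,0,0,-0.028,0,0])

```text
t: 4.12
eef_pos: [445.2, -228.3, 69.7]
tcp_rot: [-3.142, 0.0, -3.126]
ft_force: [-1.1, -0.1, 0.7]
opening: 0.006
grip_force: 0.3
```

Call:
servo_tool(moves=[0,0,-0.003,0,0,0,0,-0.006,0,0,0,0,-0.009,0,0,0,0,-0.012,0,0])

```text
t: 4.45
eef_pos: [445.2, -228.3, 64.9]
tcp_rot: [3.142, 0.0, -3.126]
ft_force: [0.3, -0.6, 1.2]
opening: 0.006
grip_force: 0.3
```

Call:
servo_tool(moves=[0,0,-0.002,0,0,0,0,-0.004,0,0,0,0,-0.005,0,0])

```text
t: 4.7
eef_pos: [445.1, -228.2, 62.9]
tcp_rot: [3.141, -0.0, -3.126]
ft_force: [-0.2, -0.2, 0.1]
opening: 0.006
grip_force: 0.3
```

Call:
servo_tool(moves=[0,0,-0.002,0,0,0,0,-0.004,0,0])

```text
t: 4.87
eef_pos: [445.2, -228.3, 61.3]
tcp_rot: [3.142, 0.0, -3.126]
ft_force: [-0.0, 0.2, 0.1]
opening: 0.006
grip_force: 0.3
```

```bash
python3 - <<'E'
from h import *
s=state();print(s["eef_pos"],s["ft_force"])
for n in("wrist","top"):
    c,im,d=grab(n); np.savez(n+"3.npz",im=im,d=d,**c)
    o=[]
    for X in [(470,-265,63),(470,-195,63),(440,-260,63),(440,-195,63),(520,-270,63),(520,-200,63)]:
        u=proj(c,X)[0]; 
        if 0<u[0]<639 and 0<u[1]<399: o.append(pts(c,[u],d)[0].round(1).tolist())
    print(n,o)
    if n=="wrist": cv2.imwrite("pics/w3.png",im)
E
```

```text
[ 445.15951206 -228.28352702   61.32608028] [-0.04145683  0.17576459  0.05178429]
wrist [[458.5, -261.2, 84.1], [457.3, -199.1, 86.4], [429.1, -255.7, 90.7], [431.2, -198.9, 85.4], [417.2, -243.4, 191.8], [417.6, -219.0, 191.3]]
top [[439.9, -219.6, 403.7], [433.1, -160.4, 480.9], [410.6, -203.0, 503.1], [408.3, -155.6, 538.5], [478.6, -224.4, 396.2], [479.4, -171.8, 389.3]]
```

View pics/w3.png

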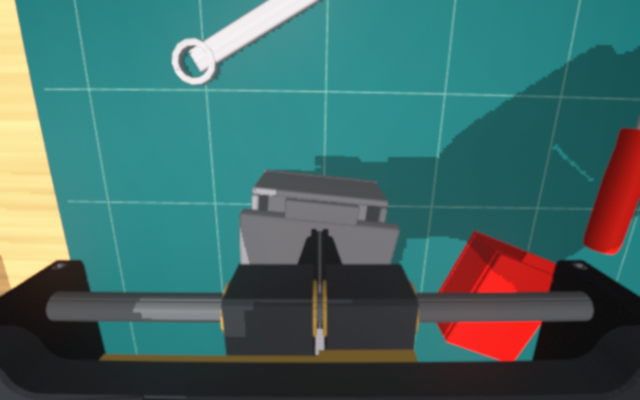

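The picture shows the lid still slightly open: its front edge is at row ~215 above the rim at row ~185, with the finger tip at (320,232). I'm checking depths along the lid and the finger.

```bash
python3 - <<'E'
from h import *
z=np.load("wrist3.npz"); c={k:z[k] for k in("K","k1","R","t")}; im,d=z["im"],z["d"]
print(proj(c,[(445.2,-228.3,61.3)]))
for u in (265,300,320,380):
    print(u,[(v,*pts(c,[(u,v)],d)[0].round(0).tolist()) for v in range(170,270,7)])
E
```

```text
[[318.94000537 227.40844818]]
265 [(170, 421.0, -272.0, 3.0), (177, 421.0, -268.0, 26.0), (184, 421.0, -265.0, 45.0), (191, 423.0, -264.0, 54.0), (198, 437.0, -269.0, 25.0), (205, 443.0, -269.0, 23.0), (212, 426.0, -259.0, 87.0), (219, 429.0, -258.0, 90.0), (226, 433.0, -259.0, 89.0), (233, 438.0, -259.0, 89.0), (240, 442.0, -259.0, 88.0), (247, 448.0, -259.0, 86.0), (254, 452.0, -260.0, 86.0), (261, 458.0, -260.0, 84.0), (268, 411.0, -244.0, 175.0)]
300 [(170, 421.0, -244.0, 1.0), (177, 423.0, -243.0, 14.0), (184, 423.0, -242.0, 36.0), (191, 423.0, -241.0, 53.0), (198, 428.0, -241.0, 54.0), (205, 419.0, -239.0, 93.0), (212, 423.0, -239.0, 93.0), (219, 428.0, -239.0, 92.0), (226, 433.0, -239.0, 90.0), (233, 437.0, -239.0, 89.0), (240, 442.0, -239.0, 87.0), (247, 447.0, -239.0, 87.0), (254, 452.0, -239.0, 85.0), (261, 434.0, -237.0, 128.0), (268, 410.0, -234.0, 176.0)]
320 [(170, 421.0, -228.0, 1.0), (177, 425.0, -228.0, 8.0), (184, 424.0, -228.0, 30.0), (191, 424.0, -228.0, 48.0), (198, 428.0, -228.0, 54.0), (205, 419.0, -228.0, 93.0), (212, 423.0, -228.0, 93.0), (219, 428.0, -228.0, 91.0), (226, 432.0, -228.0, 90.0), (233, 435.0, -228.0, 94.0), (240, 435.0, -228.0, 103.0), (247, 436.0, -228.0, 109.0), (254, 435.0, -228.0, 118.0), (261, 435.0, -228.0, 125.0), (268, 435.0, -228.0, 133.0)]
380 [(170, 420.0, -180.0, 0.0), (177, 426.0, -179.0, 1.0), (184, 432.0, -179.0, 1.0), (191, 428.0, -185.0, 32.0), (198, 428.0, -188.0, 50.0), (205, 431.0, -188.0, 55.0), (212, 437.0, -188.0, 54.0), (219, 442.0, -188.0, 54.0), (226, 432.0, -194.0, 90.0), (233, 436.0, -194.0, 91.0), (240, 441.0, -194.0, 89.0), (247, 446.0, -193.0, 88.0), (254, 451.0, -193.0, 87.0), (261, 455.0, -192.0, 87.0), (268, 410.0, -211.0, 176.0)]
```

The finger surface visibly meets the lid at z≈91, so the contact end is about 28 mm above the reported TCP. I'll keep going down gently while watching the force.

Call:
servo_tool(moves=[0,0,-0.008,0,0,0,0,-0.016,0,0,0,0,-0.024,0,0,0,0,-0.028,0,0])

```text
t: 5.3
eef_pos: [445.0, -228.2, 49.6]
tcp_rot: [3.141, -0.0, -3.126]
ft_force: [-0.0, 0.2, 1.0]
opening: 0.003
grip_force: 0.4
```

Call:
servo_tool(moves=[0,0,-0.003,0,0,0,0,-0.006,0,0,0,0,-0.009,0,0])

```text
t: 5.55
eef_pos: [445.1, -228.2, 46.4]
tcp_rot: [3.141, -0.0, -3.126]
ft_force: [-0.9, 0.1, 1.1]
opening: 0.003
grip_force: 0.4
```

Call:
servo_tool(moves=[0,0,-0.003,0,0,0,0,-0.006,0,0,0,0,-0.009,0,0])

```text
t: 5.8
eef_pos: [445.1, -228.3, 43.2]
tcp_rot: [3.142, -0.0, -3.126]
ft_force: [-2.9, 0.0, 8.0]
opening: 0.002
grip_force: 4.2
```

Call:
servo_tool(moves=[0,0,-0.003,0,0,0,0,-0.006,0,0])

```text
t: 5.97
eef_pos: [444.8, -228.2, 40.7]
tcp_rot: [3.141, -0.001, -3.126]
ft_force: [-3.5, 0.2, 4.5]
opening: 0.005
grip_force: 2.3
```

Call:
servo_tool(moves=[0,0,-0.003,0,0,0,0,-0.006,0,0])

```text
t: 6.13
eef_pos: [445.0, -228.2, 38.2]
tcp_rot: [3.141, -0.0, -3.126]
ft_force: [-2.4, 0.8, 2.4]
opening: 0.003
grip_force: 1.2
```

Call:
servo_tool(moves=[0,0,-0.003,0,0,0,0,-0.006,0,0])

```text
t: 6.3
eef_pos: [445.2, -228.3, 35.6]
tcp_rot: [3.142, 0.0, -3.126]
ft_force: [0.2, 0.6, 0.6]
opening: 0.007
grip_force: 0.5
```

Call:
servo_tool(moves=[0,0,-0.002,0,0,0,0,-0.003,0,0])

```text
t: 6.47
eef_pos: [445.2, -228.3, 34.4]
tcp_rot: [3.141, 0.0, -3.126]
ft_force: [-0.4, 1.0, 0.9]
opening: 0.001
grip_force: 0.5
```

Call:
servo_tool(moves=[0,0,-0.002,0,0,0,0,-0.004,0,0])

```text
t: 6.63
eef_pos: [445.3, -228.3, 33.4]
tcp_rot: [-3.141, 0.0, -3.126]
ft_force: [-4.7, 1.7, 20.4]
opening: 0.007
grip_force: 10.0
```

Bottomed out at 20 N, so the lid is down (contact end about 30 mm above the reported TCP). I'm lifting off and checking it from above.

Call:
servo_tool(moves=[0,0,0.02,0,0,0,0,0.1,0,0,0,0,0.2,0,0,0,0,0.3,0,0,0,0,0.4,0,0,0,0,0.5,0,0,0,0,0.5,0,0])

```text
t: 7.22
eef_pos: [447.4, -229.6, 240.3]
tcp_rot: [-3.135, 0.009, -3.126]
ft_force: [0.2, -1.3, 0.3]
opening: 0.007
grip_force: 0.0
```

```bash
python3 - <<'E'
from h import *
c,im,d=grab("wrist"); print(state()["t"],state()["eef_pos"])
print([pts(c,[proj(c,X)[0]],d)[0].round(1).tolist() for X in [(440,-255,63),(440,-195,63),(480,-260,63),(500,-200,63)]])
E
```

```text
7.2667 [ 446.44083368 -229.04011933  236.8089805 ]
[[440.0, -255.0, 62.9], [440.0, -195.0, 63.2], [480.1, -260.0, 62.6], [500.0, -200.0, 63.0]]
```

Call:
servo_tool(moves=[0.035,1,-0.05,-0.16,1,0.035,1,-0.05,-0.16,1,0.035,1,-0.05,-0.16,1,0.035,1,-0.05,-0.16,1,0.035,1,-0.05,-0.16,1,0.035,1,-0.05,-0.16,1,0.035,1,-0.05,-0.16,1,0.035,1,-0.05,-0.16,1,0.035,1,-0.05,-0.16,1,0.035,1,-0.05,-0.16,1,0.035,1,-0.05,-0.16,1,0.035,1,-0.05,-0.16,1])

```text
t: 8.27
eef_pos: [458.4, 173.6, 211.7]
tcp_rot: [-3.14, -0.002, 2.658]
ft_force: [0.0, 0.3, 0.1]
opening: 0.787
grip_force: 0.0
```

Call:
servo_tool(moves=[0,0.18,-0.13,0,1,0,0.18,-0.13,0,1,0,0.18,-0.13,0,1,0,0.18,-0.13,0,1,0,0.18,-0.13,0,1,0,0.18,-0.13,0,1])

```text
t: 8.77
eef_pos: [459.7, 242.4, 161.7]
tcp_rot: [3.141, 0.001, 2.653]
ft_force: [0.3, -0.4, 0.1]
opening: 1.002
grip_force: 0.0
```

```bash
python3 - <<'E'
from h import *
s=state(); print(s["t"],s["eef_pos"],s["tcp_rot"],s["opening"])
c,im,d=grab("wrist"); np.savez("w4.npz",im=im,d=d,**c)
u=proj(c,[(460,243,58)])[0].astype(int); print(u, proj(c,[s["eef_pos"]]))
cv2.imwrite("pics/w4.png",cv2.resize(im[u[1]-70:u[1]+70,u[0]-100:u[0]+100],(800,560),interpolation=cv2.INTER_CUBIC))
E
```

```text
8.7667 [459.67422905 242.38271918 161.6582832 ] [3.14108935e+00 6.38793276e-04 2.65295911e+00] 1.002079075616483
[319 185] [[318.92045724 227.70364722]]
```

View pics/w4.png

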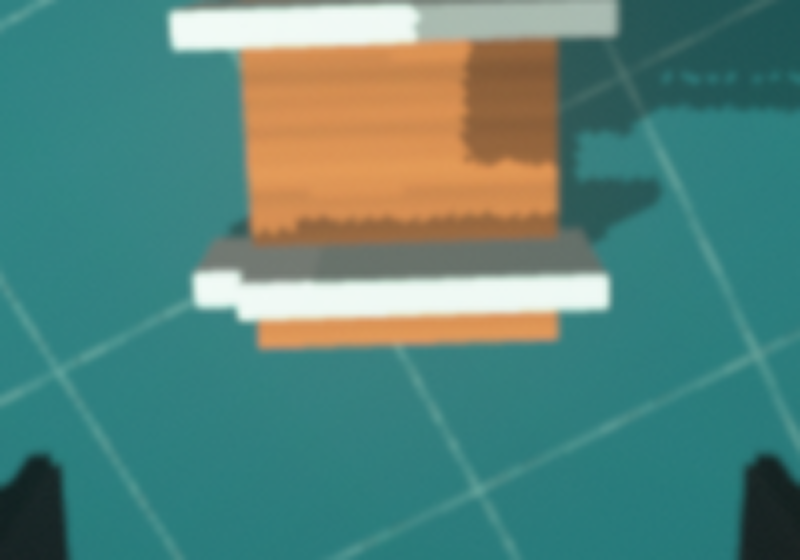

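The lid sits shut at z≈63. In the crop the notched plate's top face runs from its notch wall at x≈240 to its plain end at x≈608 (rows 275–320). The notch ledge spans x≈192–240, and the open finger tips are at (40,455) and (768,455).

```bash
python3 - <<'E'
from h import *
z=np.load("w4.npz"); c={k:z[k] for k in("K","k1","R","t")}; im,d=z["im"],z["d"]
S=lambda p:np.array(p)/4.+[219,115]-0.375
A=plane(c,S([(240,283),(240,320),(608,275),(608,308)]),58)
B=plane(c,S([(193,272),(193,307)]),46)
z1=np.load("w1.npz"); c1={k:z1[k] for k in("K","k1","R","t")}
A1=plane(c1,np.array([(108,440),(97,480),(498,497),(492,538)])/5.333+[262,115],58)
print(A.round(1),B.round(1),A1.round(1),sep="\n")
# triangulate right-end corners and notch corners from both views
for p,q in zip([(240,283),(240,320),(608,275),(608,308)],[(108,440),(97,480),(498,497),(492,538)]):
    o1=-c["R"].T@c["t"];o2=-c1["R"].T@c1["t"];r1=(rays(c,S(p))@c["R"])[0];r2=(rays(c1,np.array(q)/5.333+[262,115])@c1["R"])[0]
    s=np.linalg.lstsq(np.c_[r1,-r2],o2-o1,rcond=None)[0];print("tri",((o1+s[0]*r1+o2+s[1]*r2)/2).round(1))
# white mask: depth top height and direction
V,U=np.mgrid[180:198,276:374];uv=np.c_[U.ravel(),V.ravel()];P=pts(c,uv,d);g=(im[uv[:,1],uv[:,0]].min(1)>190)
T=P[g&(P[:,2]>54)&(P[:,2]<62)];print(len(T),"ztop",np.median(T[:,2]))
L=cv2.fitLine(T[:,:2].astype(np.float32),cv2.DIST_L2,0,.01,.01).ravel();e=L[:2]*np.sign(-L[1]);print("y dir",e,np.degrees(np.arctan2(e[1],e[0]))%360)
t=T[:,:2]@e;n=T[:,:2]@np.array([e[1],-e[0]]);print("ends",np.percentile(t,[.5,99.5]),np.percentile(n,[1,99]))
m=(A.mean(0));print("mid",m)
E
```

```text
[[441.6 208.7  58. ]
 [449.6 204.1  58. ]
 [480.9 286.5  58. ]
 [488.3 283.   58. ]]
[[435.9 197.   46. ]
 [443.7 192.4  46. ]]
[[442.5 209.6  58. ]
 [450.4 204.3  58. ]
 [480.5 287.   58. ]
 [489.4 283.1  58. ]]
tri [439.1 212.1  71.2]
tri [447.5 206.6  68.1]
tri [483.8 286.9  49. ]
tri [482.2 283.1  76.3]
758 ztop 57.422142496869554
y dir [-0.44334972 -0.8963487 ] 243.68219
ends [-469.54587107 -382.77187172] [-312.3448892  -304.23014606]
mid [465.10358655 245.588187    58.        ]
```

Call:
servo_tool(moves=[0.014,0.008,-0.08,0.008,1,0.014,0.008,-0.16,0.008,1,0.014,0.008,-0.2,0.008,1,0.014,0.008,-0.22,0.008,1,0.014,0.008,-0.22,0.008,1,0.014,0.008,-0.22,0.008,1])

```text
t: 9.32
eef_pos: [465.4, 246.6, 73.9]
tcp_rot: [3.141, 0.001, 2.679]
ft_force: [-0.4, -0.7, 0.7]
opening: 1.002
grip_force: 0.0
```

```bash
python3 - <<'E'
from h import *
z=np.load("w4.npz"); c={k:z[k] for k in("K","k1","R","t")}; d=z["d"]
print("w4 tip",[pts(c,[(u,v)],d)[0].round(1).tolist() for u in(230,229,408,410) for v in (231,234)])
s=state(); print(s["t"],s["eef_pos"],s["tcp_rot"],s["opening"])
c,im,d=grab("wrist"); np.savez("w5.npz",im=im,d=d,**c)
print([pts(c,[(u,v)],d)[0].round(1).tolist() for u in(229,409) for v in (231,234)])
u=proj(c,[(465,245.6,58)])[0].astype(int); print(u)
cv2.imwrite("pics/w5.png",cv2.resize(im[u[1]-90:u[1]+60,u[0]-100:u[0]+100],(800,600),interpolation=cv2.INTER_CUBIC))
E
```

```text
w4 tip [[426.6, 205.1, 194.2], [428.0, 204.4, 194.8], [426.2, 205.0, 195.0], [427.5, 204.4, 195.8], [473.9, 290.9, 191.1], [473.5, 290.0, 195.0], [472.8, 291.7, 194.2], [473.8, 290.9, 195.6]]
9.3167 [465.40359401 246.55974342  73.8922491 ] [3.14079328e+00 7.03845264e-04 2.67864410e+00] 1.0022306090142177
[[433.0, 208.1, 106.9], [434.5, 207.2, 106.9], [477.5, 295.7, 105.6], [478.1, 294.9, 107.6]]
[317 218]
```

View pics/w5.png

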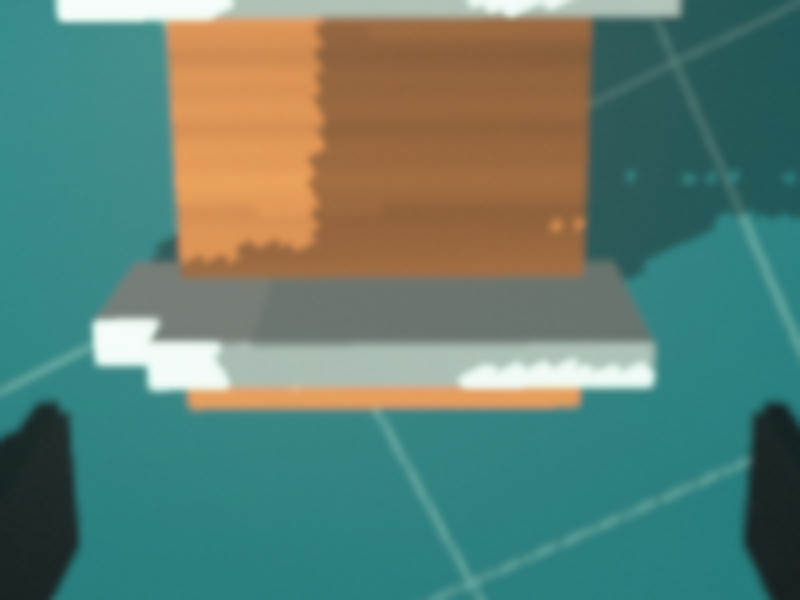

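The close crop shows the plate nearly centred between the tips: notch wall at x≈153, plain end at x≈655, top face rows 342–388, with the tips at about (50,405) and (775,405) still above it.

```bash
python3 - <<'E'
from h import *
z=np.load("w5.npz"); c={k:z[k] for k in("K","k1","R","t")}; d=z["d"]
A=plane(c,np.array([(158,342),(148,388),(655,342),(655,388)])/4+[217,128]-.375,57.7);print(A.round(1),A.mean(0).round(1))
a=(A[:2].mean(0)-A[2:].mean(0));print(np.linalg.norm(a),np.degrees(np.arctan2(a[1],a[0]))%360)
print(state()["eef_pos"],np.degrees(state()["tcp_rot"][2])+90)
E
```

```text
[[442.3 209.5  57.7]
 [448.9 203.7  57.7]
 [480.8 286.5  57.7]
 [488.7 283.   57.7]] [465.2 245.7  57.7]
87.3785667102354 243.37626529088044
[465.57933674 246.79491744  74.27679217] 243.48803458679967
```

Call:
servo_tool(moves=[-0.001,-0.003,-0.03,0,1,-0.001,-0.003,-0.06,0,1,-0.001,-0.003,-0.08,0,1,-0.001,-0.003,-0.1,0,1,-0.001,-0.003,-0.11,0,1,-0.001,-0.003,-0.12,0,1,-0.001,-0.003,-0.126,0,1,-0.001,-0.003,-0.126,0,1])

```text
t: 10.03
eef_pos: [464.4, 245.7, 22.4]
tcp_rot: [-3.142, -0.0, 2.679]
ft_force: [0.5, 0.2, 0.1]
opening: 1.0
grip_force: 0.0
```

Call:
servo_tool(moves=[0,0,-0.005,0,1,0,0,-0.011,0,1,0,0,-0.011,0,1])

```text
t: 10.28
eef_pos: [464.3, 245.7, 18.0]
tcp_rot: [-3.142, -0.0, 2.679]
ft_force: [0.1, 0.0, 0.9]
opening: 1.001
grip_force: 0.0
```

Call:
servo_tool(moves=[0,0,0,0,0.7,0,0,0,0,0.7,0,0,0,0,0.7,0,0,0,0,0.7,0,0,0,0,0.7,0,0,0,0,0.7])

```text
t: 10.78
eef_pos: [464.4, 245.7, 18.2]
tcp_rot: [3.141, 0.0, 2.679]
ft_force: [-0.7, -0.1, 0.6]
opening: 0.917
grip_force: 30.0
```

Gripped on the notch wall, 87 mm as expected. For tilting about this grip line the notch finger needs room above its ledge, so I'm regripping 3.6 mm higher.

Call:
servo_tool(moves=[0,0,0,0,1,0,0,0,0,1,0,0,0,0,1,0,0,0.009,0,1,0,0,0.009,0,1,0,0,0.009,0,0.7,0,0,0.009,0,0.7,0,0,0.009,0,0.7,0,0,0.009,0,0.7,0,0,0.009,0,0.7])

```text
t: 11.62
eef_pos: [464.4, 245.8, 21.9]
tcp_rot: [3.141, 0.0, 2.679]
ft_force: [-0.6, 0.5, 4.0]
opening: 0.918
grip_force: 30.0
```

Call:
servo_tool(moves=[0,0,0.01,0,0.7,0,0,0.02,0,0.7,0,0,0.027,0,0.7,0,0,0.027,0,0.7])

```text
t: 11.95
eef_pos: [464.6, 245.9, 33.2]
tcp_rot: [3.141, 0.001, 2.679]
ft_force: [0.2, -0.3, -0.9]
opening: 0.915
grip_force: 30.0
```

Call:
servo_tool(moves=[0.01,-0.005,0,0,0.7,0.019,-0.009,0,0,0.7,0.027,-0.013,-0.001,0,0.7,0.035,-0.017,-0.003,0,0.7,0.043,-0.021,-0.006,0,0.7,0.051,-0.025,-0.01,0,0.7,0.058,-0.029,-0.015,0,0.7,0.066,-0.033,-0.021,0,0.7,0.066,-0.033,-0.021,0,0.7])

```text
t: 12.7
eef_pos: [491.4, 232.2, 23.7]
tcp_rot: [3.141, 0.0, 2.679]
ft_force: [-1.5, 0.9, 2.0]
opening: 0.916
grip_force: 30.0
```

Call:
servo_tool(moves=[-0.002,0.001,0.02,0,0.7,-0.002,0.001,0.06,0,0.7,-0.002,0.001,0.12,0,0.7,-0.002,0.001,0.2,0,0.7,-0.002,0.001,0.28,0,0.7,-0.002,0.001,0.36,0,0.7,-0.002,0.001,0.4,0,0.7,-0.002,0.001,0.4,0,0.7])

```text
t: 13.37
eef_pos: [491.3, 233.4, 188.3]
tcp_rot: [3.137, 0.005, 2.68]
ft_force: [-0.3, 0.1, -1.0]
opening: 0.916
grip_force: 30.0
```

```bash
cat > pl.py <<'E'
from h import *
def plate(save=None):
    s=state(); c,im,d=grab("wrist")
    if save: cv2.imwrite(save,im)
    T=np.array(s["eef_pos"]); yaw=s["tcp_rot"][2]; tx=np.array([np.cos(yaw),np.sin(yaw),0]);ty=np.array([np.sin(yaw),-np.cos(yaw),0])
    V,U=np.mgrid[120:300,200:440]; uv=np.c_[U.ravel(),V.ravel()]; P=pts(c,uv,d)-T
    a,b,h=P@tx,P@ty,P[:,2]
    # tool-frame box below the fingers
    k=(np.abs(b)<40)&(h>-40)&(h<45)&(a>-25)&(a<70); Q=np.c_[a,b,h][k]
    return s,c,im,Q,uv[k],yaw
E
python3 - <<'E'
from pl import *
s,c,im,Q,uv,yaw=plate("pics/w6.png"); print(s["t"],s["eef_pos"],yaw,len(Q),uv.min(0),uv.max(0))
for v in range(180,245,6):
    r=Q[(uv[:,1]==v)&(np.abs(uv[:,0]-320)<4)]
    if len(r): print(v,r.mean(0).round(1))
E
```

```text
13.3667 [491.26626747 233.43180056 188.33265667] 2.6797114611057418 10607 [245 180] [393 256]
180 [30.9  0.7 -3.9]
186 [28.1  0.7  0.3]
192 [25.3  0.7  4. ]
198 [23.1  0.6  9. ]
204 [20.3  0.6 12.2]
210 [17.7  0.6 15.5]
216 [15.2  0.6 18.8]
222 [13.1  0.5 22.9]
228 [10.9  0.5 26.3]
234 [ 8.4  0.5 29. ]
240 [ 6.4  0.5 32.6]
```

View pics/w6.png

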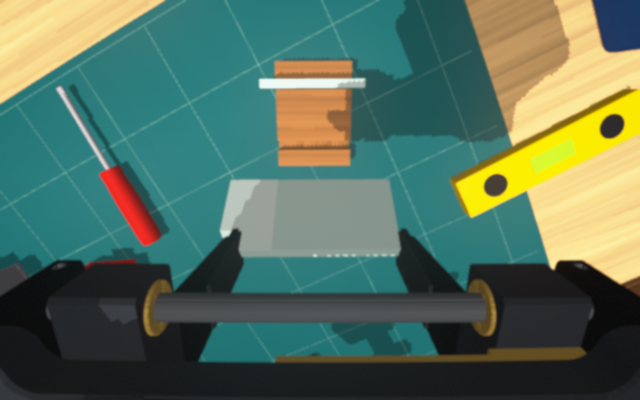

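The plate hangs at about 34° tilt between the tips (quad rows 180–256, frosted field at left, columns 222–278), clear of the stand. Now I'm measuring the camera head from the first top and scene views.

```bash
python3 - <<'E'
from h import *
for n,(u0,u1,v0,v1) in {"top":(272,312,115,155),"scene":(350,390,215,255)}.items():
    z=np.load(n+"0.npz"); c={k:z[k] for k in("K","k1","R","t")}; im,d=z["im"],z["d"]
    V,U=np.mgrid[v0:v1,u0:u1];uv=np.c_[U.ravel(),V.ravel()];P=pts(c,uv,d);b=im[uv[:,1],uv[:,0]]
    k=(P[:,2]>270)&(P[:,2]<420)&(b.max(1)<90);Q=P[k];print(n,len(Q),Q.min(0).round(),Q.max(0).round())
    M=np.zeros((v1-v0,u1-u0),int)
    H=Q[(Q[:,2]>325)]
    r=cv2.minAreaRect(H[:,:2].astype(np.float32));print(r)
    for lo in range(270,410,10):
        q=Q[(Q[:,2]>=lo)&(Q[:,2]<lo+10)]
        if len(q)>3: print(lo,len(q),"x",q[:,0].min().round(),q[:,0].max().round(),"y",q[:,1].min().round(),q[:,1].max().round(),"mean",q.mean(0).round(1))
    # slope plane of head top: fit
    m=Q[(Q[:,2]>328)&(Q[:,2]<362)]; A=np.c_[m[:,:2],np.ones(len(m))]; s=np.linalg.lstsq(A,m[:,2],rcond=None)[0]; print("grad",s, "yaw",np.degrees(np.arctan2(s[1],s[0])),"slope",np.degrees(np.arctan(np.hypot(s[0],s[1]))))
E
```

```text
top 583 [670.   7. 294.] [764.  78. 363.]
((723.9923095703125, 40.44609451293945), (69.15499114990234, 78.25308990478516), 84.7285385131836)
300 19 x 671.0 724.0 y 7.0 60.0 mean [688.6  29.2 307. ]
310 42 x 670.0 708.0 y 7.0 60.0 mean [679.3  40.9 315.3]
320 32 x 671.0 749.0 y 9.0 75.0 mean [687.3  40.6 323.9]
330 106 x 685.0 746.0 y 8.0 78.0 mean [698.6  42.2 335.6]
340 143 x 689.0 759.0 y 7.0 76.0 mean [712.2  38.8 344.9]
350 208 x 702.0 764.0 y 9.0 75.0 mean [727.7  39.3 355. ]
360 32 x 714.0 724.0 y 9.0 73.0 mean [719.1  45.8 361.3]
grad [ 2.36061567e-01 -1.20513665e-02  1.79182978e+02] yaw -2.922515138328449 slope 13.298860757129102
scene 500 [673.   8. 308.] [804.  78. 366.]
((745.9309692382812, 42.039695739746094), (68.79618072509766, 113.91989135742188), 87.23125457763672)
310 14 x 673.0 797.0 y 9.0 56.0 mean [694.2  34.5 315.4]
320 23 x 680.0 798.0 y 8.0 76.0 mean [742.1  37.3 325.8]
330 80 x 689.0 802.0 y 9.0 78.0 mean [734.9  39.1 335.3]
340 118 x 697.0 804.0 y 9.0 76.0 mean [735.9  40.8 345.4]
350 233 x 706.0 803.0 y 9.0 78.0 mean [749.1  45.6 355.1]
360 31 x 720.0 798.0 y 14.0 76.0 mean [736.4  48.4 361.9]
grad [4.51301002e-02 5.40276573e-02 3.13273766e+02] yaw 50.127494030525 slope 4.0267981431728765
```

```bash
python3 - <<'E'
from h import *
for n,(u0,u1,v0,v1) in {"top":(272,312,115,155),"scene":(350,390,215,255)}.items():
    z=np.load(n+"0.npz"); c={k:z[k] for k in("K","k1","R","t")}; im,d=z["im"],z["d"]
    V,U=np.mgrid[v0:v1,u0:u1];uv=np.c_[U.ravel(),V.ravel()];P=pts(c,uv,d)
    Q=P[(P[:,2]>328)&(P[:,2]<366)&(P[:,1]>12)&(P[:,1]<73)]
    f=lambda X:X[:,2]-331-0.839*(X[:,0]-686)
    m=Q[np.abs(f(Q))<7]
    for _ in range(4):
        s=np.linalg.lstsq(np.c_[m[:,:2],np.ones(len(m))],m[:,2],rcond=None)[0]
        r=Q[:,2]-np.c_[Q[:,:2],np.ones(len(Q))]@s; m=Q[np.abs(r)<4]
    print(n,len(m),"yaw",np.degrees(np.arctan2(s[1],s[0])),"slope",np.degrees(np.arctan(np.hypot(*s[:2]))),"x at z347",(347.5-s[2]-42*s[1])/s[0])
    b=P[(P[:,2]>295)&(P[:,2]<320)&(P[:,0]<688)&(P[:,0]>660)];print("barrel",len(b),b.mean(0),b[:,1].min(),b[:,1].max(),b[:,0].min())
    q=m; lo=[q[np.abs(q[:,0]-x)<5] for x in (695,705,715)]; 
    e=P[(P[:,2]>328)&(P[:,2]<366)&(P[:,1]>0)&(P[:,1]<85)&(np.abs(f(P))<7)]
    print("sides",[(x,e[np.abs(e[:,0]-x)<5][:,1].min().round(1),e[np.abs(e[:,0]-x)<5][:,1].max().round(1)) for x in(692,700,708,716)])
E
```

```text
top 267 yaw 0.5071600058766801 slope 38.708366181637025 x at z347 704.362779168037
barrel 53 [678.06070387  41.14848388 313.57724381] 23.621463841778727 60.128271182800326 669.9692015037639
sides [(692, np.float64(8.3), np.float64(77.6)), (700, np.float64(7.8), np.float64(77.3)), (708, np.float64(7.8), np.float64(76.3)), (716, np.float64(8.8), np.float64(74.7))]
scene 114 yaw -2.4097703772594787 slope 38.120090343975015 x at z347 706.1119251741555
barrel 9 [676.10903236  44.39489262 314.73991268] 31.69341369550645 55.72954283869025 673.2529625051973
sides [(692, np.float64(10.0), np.float64(78.0)), (700, np.float64(10.0), np.float64(78.0)), (708, np.float64(10.0), np.float64(77.0)), (716, np.float64(10.0), np.float64(75.9))]
```

Call:
servo_tool(moves=[-0.01,-0.05,0.03,-0.03,0.7,-0.02,-0.1,0.06,-0.065,0.7,-0.03,-0.16,0.09,-0.1,0.7,-0.03,-0.22,0.1,-0.135,0.7,-0.03,-0.28,0.1,-0.17,0.7,-0.03,-0.34,0.1,-0.205,0.7,-0.03,-0.4,0.1,-0.24,0.7,-0.03,-0.46,0.1,-0.275,0.7,-0.03,-0.52,0.1,-0.31,0.7,-0.03,-0.56,0.1,-0.345,0.7,-0.03,-0.577,0.1,-0.38,0.7,-0.03,-0.577,0.1,-0.41,0.7])

```text
t: 14.42
eef_pos: [477.3, 0.7, 222.7]
tcp_rot: [-3.139, 0.0, 1.384]
ft_force: [1.3, 0.6, -0.8]
opening: 0.918
grip_force: 30.0
```

Call:
servo_tool(moves=[0,0,0,-0.035,0.7,0,0,0,-0.07,0.7,0,0,0,-0.105,0.7,0,0,0,-0.14,0.7,0,0,0,-0.175,0.7,0,0,0,-0.21,0.7,0,0,0,-0.245,0.7,0,0,0,-0.28,0.7,0,0,0,-0.315,0.7,0,0,0,-0.35,0.7,0,0,0,-0.385,0.7,0,0,0,-0.42,0.7])

```text
t: 15.42
eef_pos: [477.3, 2.2, 222.7]
tcp_rot: [-3.141, 0.002, 0.067]
ft_force: [0.3, -0.4, -1.3]
opening: 0.917
grip_force: 30.0
```

Call:
servo_tool(moves=[0,0,0,-0.023,0.7,0,0,0,-0.023,0.7,0,0,0,-0.023,0.7])

```text
t: 15.67
eef_pos: [477.5, 2.2, 223.2]
tcp_rot: [-3.142, 0.002, 0.002]
ft_force: [0.4, 0.1, -0.3]
opening: 0.915
grip_force: 30.0
```

```bash
python3 - <<'E'
from pl import *
s,c,im,Q,uv,yaw=plate(); print(s["t"],s["eef_pos"],yaw,s["opening"],s["grip_force"],uv.min(0),uv.max(0))
for v in range(180,250,12):
    r=Q[(uv[:,1]==v)&(np.abs(uv[:,0]-320)<4)]
    if len(r): print(v,r.mean(0).round(1))
E
```

```text
15.6667 [477.50494487   2.17494161 223.15807052] 0.0022062503432778158 0.9151230121595243 29.99814659357071 [246 180] [394 256]
180 [31.2  0.  -3.4]
192 [25.7  0.   4.8]
204 [20.5  0.  12.3]
216 [15.6 -0.  19.6]
228 [11.  -0.  26.3]
240 [ 6.4 -0.  32.3]
```

Call:
servo_tool(moves=[0.02,0,-0.02,0,0.7,0.05,0,-0.04,0,0.7,0.08,0,-0.048,0,0.7,0.11,0,-0.048,0,0.7,0.14,0,-0.048,0,0.7,0.16,0,-0.048,0,0.7,0.17,0,-0.048,0,0.7,0.17,0,-0.048,0,0.7])

```text
t: 16.38
eef_pos: [546.6, 2.1, 204.4]
tcp_rot: [3.142, 0.001, 0.0]
ft_force: [-0.5, -0.4, -0.7]
opening: 0.915
grip_force: 30.0
```

Call:
servo_tool(moves=[0.015,0,0,0,0.7,0.03,0,0,0,0.7,0.045,0,0,0,0.7,0.058,0,0,0,0.7,0.066,0,0,0,0.7,0.066,0,0,0,0.7,0.066,0,0,0,0.7])

```text
t: 16.97
eef_pos: [572.4, 2.1, 204.8]
tcp_rot: [3.142, 0.0, -0.0]
ft_force: [-0.3, -0.5, -1.0]
opening: 0.919
grip_force: 30.0
```

```bash
python3 - <<'E'
from pl import *
s,c,im,Q,uv,yaw=plate(); print(s["t"],s["eef_pos"],yaw,s["opening"],s["grip_force"],s["ft_force"],s["qvel"])
a=Q[np.abs(uv[:,0]-320)<50]; a=a[(a[:,2]<30)&(a[:,2]>-6)]
m=a.mean(0);n=np.linalg.svd(a-m,full_matrices=False)[2][2];n*=np.sign(n[2]);print("n",n,np.abs((a-m)@n).max())
y=yaw;T=np.array(s["eef_pos"]);N=np.array([np.cos(y)*n[0]+np.sin(y)*n[1],np.sin(y)*n[0]-np.cos(y)*n[1],n[2]])
C=np.array([.766,0,.643]);print("angle to cam",np.degrees(np.arccos(N@C)))
print("label",T+[17.5,40,16],"focus ~",[590,42.5,220])
E
```

```text
16.9667 [572.35416679   2.14654695 204.8109664 ] -0.00032467367609756437 0.9190680496059722 29.99783366918564 [-0.32777482 -0.5415251  -1.01760197] [-0.00125959 -0.00543935  0.00870192 -0.00047875 -0.00154016 -0.00083057]
n [ 8.24194466e-01 -2.12671264e-04  5.66306841e-01] 2.033304128487991
angle to cam 5.456741364202786
label [589.85416679  42.14654695 220.8109664 ] focus ~ [590, 42.5, 220]
```

```bash
python3 -c "
from cell import *
print(job_done())"
```

```text
the job is handed in; nothing more can be done
None
```

I snapped the lid shut (it read level at z≈63 mm from above) and handed the job in with the notched plate gripped: by my measurements the label is about 1 mm from the focus and 5° off square, and no verdict came back.

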